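Prise open a snap-shut junction box with a flat lever

TASK

Open the grey junction box so that the terminals inside can be got at: take the flat lever tool, put its thin blade into the notch under the front edge of the cover and prise the cover off its catches with it. Then swing the cover right back until it stays open against its stop, and lay the lever flat on the bench again, leaving the other things on the bench where they are.

Things in the scene. Friction and masses are not known exactly. Their poses are not given: they have to be found in the camera images.
- lever: flat lever tool, loose: black handle 110 x 26 x 22 mm with a thin flat steel blade, 210 mm over all, 0.11 kg. Origin on its underside below the grip point; x along the tool to the tip, z up as it lies. Handle from x = -65 to +45 mm, blade on to x = +145 mm at the handle's mid height, 11 mm wide and 4 thick, its last 36 mm 15 wide and 3 thick
- lever_grip (a point): grip point of the lever: middle of the handle's section, 145 mm behind the blade's tip, 11 mm above the underside
- lever_tip (a point): end of the lever's blade, at mid thickness
- junction_box: grey junction box, 150 mm wide, 110 deep, a black cable gland on either side, on a plywood board 270 x 165 x 12 mm; fixed. Origin at the box's centre at bench level; x from its front to its back, z up. Front wall: outer face x = -55 mm, 4 mm thick, top edge (the seam) z = 95 mm; the board reaches to x = -77 mm. The upper 40 mm of the inside are empty
- pry_slot (a point): centre of the mouth of the pry notch, on the front wall's outer face, 91 mm above the bench: a gap 34 mm wide and 8 mm high in the middle of the wall's top, open to the inside; below it the wall (87 mm), above it the cover's underside (95 mm). Axes as the box
- cover: light grey cover, plate 112 x 154 x 9 mm, hinged on the box's back top edge, front edge 2 mm proud of the wall. Origin on the hinge line (box x = +55, z = 95.5 mm); it reaches to x = -112 mm in its own frame. Two nibs under the front, 46 mm left and right of the middle, snap under sprung catches: freeing takes about 15 N and 6 mm of lift there; then it rests ajar, about 10 mm up
- cover_hinge (a joint): angle of the cover: 0 shut, about 0.1 resting ajar on the catches, 1.95 fully back against its stop; beyond about 1.6 it falls back to the stop by itself, below that it falls down again
- multimeter: bystander: handheld multimeter 158 x 74 x 45 mm, lying left of the box
- parts_dish: bystander: round steel dish 68 mm across, 16 mm high, with screws in it, right of the box
- long_nose: bystander: long-nose pliers 146 x 58 x 13 mm, far right
- tape_roll: bystander: roll of insulating tape 62 mm across, 18 mm high, far right
- spare_relay: bystander: cube relay 28 x 28 x 26 mm, right of the box
Things that resemble listed ones, but are neither listed nor needed, are in the scene too. There is more than one size of the lever; the one meant has the size given above.

How it is judged (in metres and radians):
On the way:
1. the lever's blade is prising the cover up (cover off its seat with the lever pressing on it) (value of joint cover_hinge above 0.012 rad and contact force between lever and cover above 1 N).
At the end, for the whole second after the job is handed in: the cover stands fully back against its stop (more than 1.8 of 1.95 rad) and still; the lever lies flat on the bench top itself (grip point and blade tip less than 18 mm above it) and still (value of joint cover_hinge above 1.8 rad and velocity of joint cover_hinge between -0.1 and 0.1 rad/s and height (world z) of each of lever_grip, lever_tip below 0.018 m and linear speed of lever below 0.02 m/s); the robot touches nothing.
It fails at once if a bystander (multimeter, parts dish, pliers, tape roll or spare relay) is shifted by more than 40 mm (distance of any of multimeter, parts_dish, long_nose, tape_roll, spare_relay from where it was at the start of the episode above 0.04 m).
It also fails if it takes over 58 s, if anything falls off the work surface, if the arm or the gripper's body presses on something with over 40 N, if the wrist force passes 120 N, or if a joint passes its speed limit or range.

ROBOT

A 6-joint arm with a two-finger parallel gripper is mounted at the origin on a cart in front of the work surface, level with it; the furniture and walls round the work are solid. World frame = base frame: x ahead of the robot, y to its left, z up, the work surface at z = 0. Lengths are in mm, angles in rad, forces in N, time in s.
With the tool pointing down it reaches from about 350 to 775 mm from the base axis. Payload 7.3 kg.
Tool frame: the origin (TCP) lies at the very end of the fingers, on their centre line; the grasp point (between the pads) lies 19 mm behind it; z points along the fingers, y is the line along which they close (so a half turn about z gives the same grasp; the last joint's range is limited). The gripper opens to 92 mm and grips with 3 to 60 N. Pads are 19 mm wide; open, the fingers measure 130 mm over their backs; the gripper's body (75 mm by 190 mm) begins 47 mm behind the grasp point.
Start: joints at [-0.146, 0.342, 1.524, -0, 1.275, -0.146], TCP at [525.019, 0.019, 226.741] pointing down, gripper open.
Joint ranges: [-2.53, 2.53], [-0.77, 2.02], [0.04, 2.7], [-1, 4.14], [0.28, 2.66], [-3.11, 3.11]. Speed limits (rad/s): [2.57, 2.57, 3.14, 3.14, 3.14, 3.14].

INTERFACE

Orientations are given as [roll, pitch, yaw] about the fixed x, y, z axes, in that order (R = Rz(yaw) Ry(pitch) Rx(roll)).
In Python, from plant import get_obs, optics, ticket, finder gives the robot as it stands.
- The arm moves only by the tool send_rows, never from a script. Its arguments are lists of equal length, an entry for each row: "offset": the shift along the tool's x, y, z scaled (see below), a list of three; "delta_rot": the turn, a rotation vector about the tool's x, y, z scaled (see below), a list of three. In form: {"offset": [[dx, dy, dz], ...], "delta_rot": [[rx, ry, rz], ...]}. A call has 1 to 8 rows; each row is the pose to reach, as a shift and turn from the pose commanded when the call began, along the tool's axes at that moment, turning the shorter way round; what a row does not reach only later rows make up. The controller multiplies each number of a shift by 120 mm and each number of a turn by 360 degrees. A row lasts 1/8 s, in which the tool goes at most 62.5 mm and 10.7 degrees, less where a joint would pass 70% of its speed; a pose out of reach is approached as far as the arm can. A call with a number of a shift or a turn outside -1 to 1 is refused whole. A call with a gripper value outside its range is refused whole. "grip" is the opening, from 0 (shut) to 1 (fully open), set as the call begins (left out, the last holds). The fingers move at their own pace and stop on an object; the grip force is fixed at half the most. Time passes only in rows, so rows that repeat a pose let the fingers close. It gives the time, the measured TCP pose, the force, the opening and the grip force at its end, in the units of the state.
- get_obs(): the state, without advancing time (a new reading comes with each control period).
- optics.capture(name): name is "scene" or "side" or "wrist"; returns the picture (420x560x3 uint8, red, green, blue); there is no depth.
- optics.get_calibration(name): a dict with "fx", "fy", "cx", "cy" (pixels), "world_from_camera" (4x4, takes a point from camera to world coordinates). Camera axes: x right, y down, z forward; pixel columns grow to the right and rows downward; lengths in mm; the calibration is good to about 2 mm. A picture is of the moment at which its call begins: read the wrist's pose just before it. get_calibration takes no time and is no camera call; for the wrist camera it gives the pose at the moment of the call.
- ticket.close_job(): hands the job in; it is judged then, once.
Trained networks look in the newest picture that a camera, given by its name, has taken for a name from the list of things; names that differ only in an ending like _2 or _b are one class to them, and where a whole thing is asked for, a point or a joint stands for the part that bears it (a point fixed in the world has none). Each returns a list of dicts, best first, with "confidence" (0 to 1); they miss things now and then, are a little off and sometimes report something else, mostly with a low value. They report only what shows in the picture. A call takes as long as a camera call. They do not tell look-alikes from the thing itself.
- finder.boxes_of(target, camera): "box" ([left, top, right, bottom] in pixels, round what is visible of it).
- finder.silhouettes(target, camera): "region" (420x560 bool, what is visible of it) and "box" ([left, top, right, bottom] in pixels, round what is visible of it).
- finder.pinpoint(target, camera): "uv" ([column, row] in pixels: a listed point, or the origin of a listed thing).
The state is a dict: "time": time; "joint_positions": joint angles; "dq": joint speeds; "tau": joint torques, N m; "tool_pos": TCP position; "tcp_rot": TCP orientation; "contact_force": force on the tool from outside, world axes, zero at the start; "moment": the same for the moment, N m; "grip_width": finger opening in mm; "finger_force": force on a finger pad.
Only numpy, scipy, OpenCV 4.12 (cv2) and the standard library are available. Lean on these libraries where they do the work, as an engineer would, in place of code of your own. Each camera call takes 0.05 s, during which the arm holds its last target. There are 200 camera calls.

## Working session

There is one attempt and no reset: what is moved stays moved. The work goes in short steps, Python scripts to look and compute and a tool call to move; the robot and the scene stay as the last step left them, time stands still between calls to the robot, and variables do not carry over. Pictures are saved under pics/ and viewed, at most 10 in all, crops included, and the job is handed in when it is done.

Besides the shell and the picture viewer there is one more tool, called after "Emit:" as name(argument=value, ...) on one line, values as JSON. send_rows: Moves the arm, as the interface text tells. Its arguments: {"type":"object","properties":{"offset":{"type":"array"},"delta_rot":{"type":"array"},"grip":{"type":"number"}},"required":["offset","delta_rot"]}

```bash
mkdir -p pics; ls; cat > h.py <<'E'
import numpy as np, cv2
from scipy.spatial.transform import Rotation as Ro
from plant import get_obs, optics, ticket, finder
def ray(cal,uv):
    T=np.array(cal["world_from_camera"]); d=T[:3,:3]@np.array([(uv[0]-cal["cx"])/cal["fx"],(uv[1]-cal["cy"])/cal["fy"],1.])
    return T[:3,3],d
def at_z(cal,uv,z):
    o,d=ray(cal,uv); return o+d*(z-o[2])/d[2]
def proj(cal,p):
    T=np.array(cal["world_from_camera"]); c=T[:3,:3].T@(np.array(p)-T[:3,3])
    return np.array([cal["fx"]*c[0]/c[2]+cal["cx"],cal["fy"]*c[1]/c[2]+cal["cy"]])
def tri(c1,u1,c2,u2):
    o1,d1=ray(c1,u1);o2,d2=ray(c2,u2);d1=d1/np.linalg.norm(d1);d2=d2/np.linalg.norm(d2)
    s=np.linalg.lstsq(np.c_[d1,-d2],o2-o1,rcond=None)[0]
    a=o1+d1*s[0];b=o2+d2*s[1];return (a+b)/2,np.linalg.norm(a-b)
def save(n,im): cv2.imwrite("pics/"+n,im[:,:,::-1])
def pose():
    o=get_obs(); return np.array(o["tool_pos"]),Ro.from_euler("xyz",o["tcp_rot"])
def cmd(p1,R1,p0=None,R0=None):
    if p0 is None: p0,R0=pose()
    return R0.inv().apply(np.array(p1)-p0)/120,(R0.inv()*R1).as_rotvec()/(2*np.pi)
E
python3 - <<'E'
from h import *
np.set_printoptions(precision=1,suppress=True)
ims=[]
for c in ["scene","side"]:
    im=optics.capture(c); save(c+"0.png",im); 
    cal=optics.get_calibration(c); print(c,cal["fx"],np.array(cal["world_from_camera"]).tolist())
    for t in ["lever_grip","lever_tip","pry_slot","junction_box","multimeter","parts_dish","spare_relay"]:
        for r in finder.pinpoint(t,c)[:3]: print(t,np.round(r["uv"],1),round(r["confidence"],2),at_z(cal,r["uv"],{"pry_slot":91,"junction_box":0}.get(t,11)))
print(get_obs())
E
```

```text
pics
scene 405.0860776478282 [[0.7689133213422256, -0.34955859280707063, 0.5353326951132426, -87.04939831556025], [-0.6393457712103074, -0.42438078131016904, 0.641200387780659, -892.1268295459611], [0.0030478021530813, -0.835290214625618, -0.5498008441724372, 785.8470379435785], [0.0, 0.0, 0.0, 1.0]]
lever_grip [295.6 284.4] 0.64 [ 480.5 -303.6   11. ]
lever_grip [258.2 264. ] 0.52 [ 453.7 -171.6   11. ]
lever_grip [296.9 289. ] 0.27 [ 471.3 -319.    11. ]
lever_tip [344.1 276.4] 0.78 [ 606.8 -366.4   11. ]
lever_tip [223.2 276.3] 0.78 [ 346.1 -150.6   11. ]
pry_slot [269.8 189.2] 0.72 [665.8  34.8  91. ]
junction_box [278.8 206.7] 0.88 [710.5  38.9   0. ]
junction_box [204.7 187.2] 0.48 [579.1 328.6   0. ]
junction_box [344.4 260.1] 0.25 [ 670.8 -311.3    0. ]
multimeter [202.8 187.1] 0.76 [564.6 316.8  11. ]
parts_dish [326.4 236.5] 0.77 [ 702.7 -204.6   11. ]
parts_dish [292.8 289.6] 0.35 [ 461.2 -313.6   11. ]
spare_relay [340.9 257.7] 0.51 [ 660.4 -305.4   11. ]
spare_relay [339.9 324.3] 0.33 [ 470.2 -476.    11. ]
side 499.21838750590916 [[0.6252466508900552, -0.470867547389630
[... 388 characters left out ...]
1. ]
lever_tip [375.6 279.2] 0.58 [ 614.7 -368.9   11. ]
pry_slot [263.7 193.1] 0.67 [658.1  37.9  91. ]
junction_box [275.  210.8] 0.82 [706.  36.   0.]
multimeter [176.6 197.9] 0.57 [559.  323.5  11. ]
parts_dish [342.8 241.4] 0.59 [ 693.9 -219.4   11. ]
spare_relay [370.  267.5] 0.46 [ 644.9 -335.1   11. ]
{'time': 0.8, 'joint_positions': array([-0.1,  0.3,  1.5, -0. ,  1.3, -0.1]), 'dq': array([-0.,  0., -0., -0.,  0., -0.]), 'tau': array([  0. , -43.1, -24.4,   0.1,   0. ,  -0. ]), 'tool_pos': array([525. ,   0. , 226.8]), 'tcp_rot': array([3.1, 0. , 1.6]), 'contact_force': array([ 0.1,  0.7, -0.5]), 'moment': array([-0.,  0.,  0.]), 'finger_force': 0.0, 'grip_width': 91.57861020077236}
```

View pics/scene0.png

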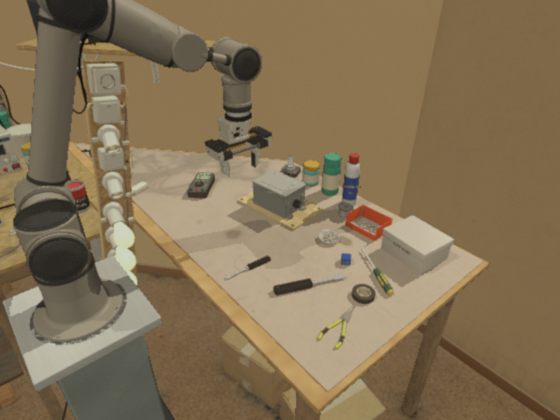

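View pics/side0.png

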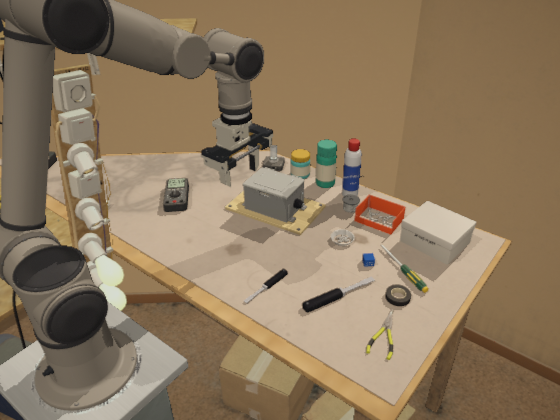

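```bash
python3 - <<'E'
from h import *
np.set_printoptions(precision=1,suppress=True)
cs,cd=optics.get_calibration("scene"),optics.get_calibration("side")
for n,a,b in [("grip",[295.6,284.4],[324.9,297.7]),("tip",[344.1,276.4],[375.6,279.2]),("gripB",[258.2,264],[275.8,280.7]),("tipB",[223.2,276.3],[247.7,301.8]),("slot",[269.8,189.2],[263.7,193.1]),("box",[278.8,206.7],[275,210.8])]: print(n,*tri(cs,a,cd,b))
p,R=pose(); print(p,R.as_matrix())
im=optics.capture("wrist"); save("w0.png",im); c=optics.get_calibration("wrist")
print(np.array(c["world_from_camera"]),c["fx"])
E
```

```text
grip [ 482.4 -301.8    8.9] 0.5992822256380352
tip [ 588.7 -380.6   34.3] 4.422592369376825
gripB [ 459.7 -163.9    3.3] 1.2427780286321197
tipB [ 324.2 -188.8   52. ] 2.1412367434208766
slot [686.   61.2  69.3] 4.4597601580974
box [708.1  37.1   0.1] 3.126445811741823
[525.    0.  226.8] [[-0.  1.  0.]
 [ 1.  0. -0.]
 [-0.  0. -1.]]
[[  1.   -0.    0.  524.8]
 [ -0.   -1.   -0.3  84.1]
 [  0.    0.3  -1.  386. ]
 [  0.    0.    0.    1. ]] 318.9199228501847
```

View pics/w0.png

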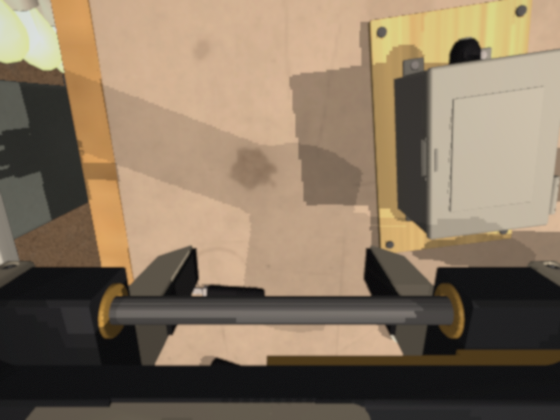

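```bash
python3 - <<'E'
from h import *
np.set_printoptions(precision=1,suppress=True)
c=optics.get_calibration("wrist")
for n,uv,z in [("bd",(370,22),12),("bd",(382,250),12),("cov",(427,70),104.5),("cov",(430,236),104.5),("notch",(424,157),91),("wallfoot",(396,77),12),("wallfoot",(398,218),12)]: print(n,at_z(c,uv,z))
im=cv2.imread("pics/w0.png"); cv2.imwrite("pics/w0c.png",cv2.resize(im[0:270,350:560],None,fx=2.8,fy=2.2,interpolation=cv2.INTER_CUBIC))
E
```

```text
bd [617.4 165.9  12. ]
bd [655.1 -93.9  12. ]
cov [643.9 111.  104.5]
cov [667.3 -35.2 104.5]
notch [657.3  38.1  91. ]
wallfoot [650.3 112.9  12. ]
wallfoot [670.8 -50.2  12. ]
```

View pics/w0c.png

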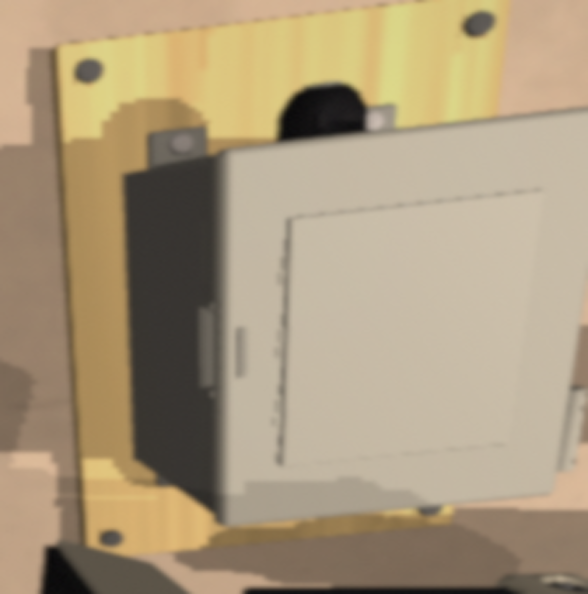

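Emit:
send_rows(offset=[[0.1,0.4,0],[0.1,0.85,0],[0.1,0.85,0],[0.1,0.85,0]], delta_rot=[[0,0,0],[0,0,0],[0,0,0],[0,0,0]])

```text
time: 1.35
tool_pos: [626.4, 12.1, 226.1]
tcp_rot: [-3.14, -0.0, 1.571]
contact_force: [0.3, 0.9, -0.9]
grip_width: 91.8
finger_force: 0.0
```

```bash
python3 - <<'E'
from h import *
np.set_printoptions(precision=1,suppress=True)
im=optics.capture("wrist"); print(pose()[0],get_obs()["time"])
np.save("calw.npy",optics.get_calibration("wrist"),allow_pickle=True)
c=optics.get_calibration("wrist")
for t in ["pry_slot","cover","junction_box"]: 
    for r in finder.pinpoint(t,"wrist")[:1]: print(t,r)
cv2.imwrite("pics/w1.png",cv2.resize(im[0:300,110:510,::-1],None,fx=2,fy=2,interpolation=cv2.INTER_CUBIC))
E
```

```text
[626.1  12.1 226.7] 1.4
pry_slot {'uv': [311.7, 168.7], 'confidence': 0.8}
cover {'uv': [435.9, 155.7], 'confidence': 0.89}
junction_box {'uv': [356.4, 149.8], 'confidence': 0.75}
```

View pics/w1.png

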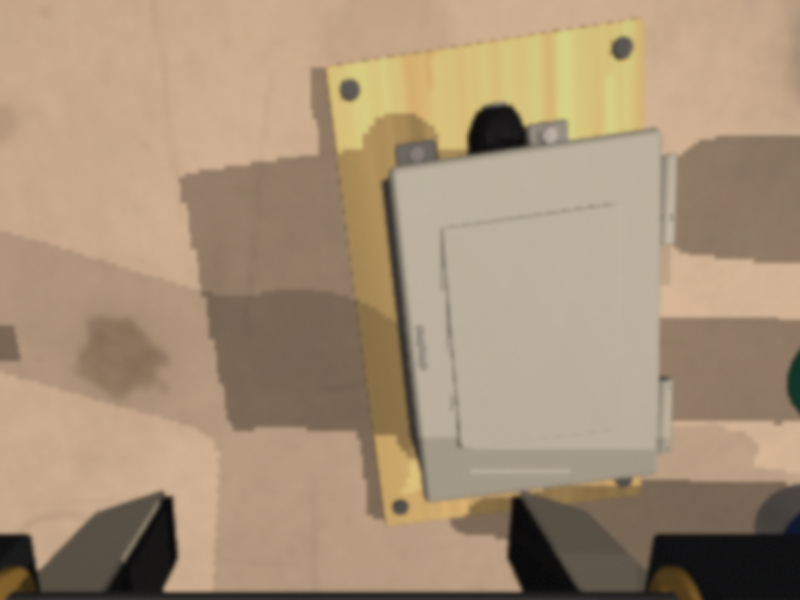

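```bash
cat > fit.py <<'E'
from h import *
from scipy.optimize import least_squares
np.set_printoptions(precision=2,suppress=True)
c=np.load("calw.npy",allow_pickle=True).item()
# box frame pts
M=[(-57,77,104.5),(55,77,104.5),(55,-77,104.5),(-57,-77,104.5),(-77,135,12),(-77,-135,12)]
U=[(393,172),(660,130),(656,470),(428,500),(327,67),(388,524)]
U=np.array(U)/2+[110,0]
def w(q,m): 
    s,k=np.sin(q[2]),np.cos(q[2]); return np.array([q[0]+k*m[0]-s*m[1],q[1]+s*m[0]+k*m[1],m[2]])
def f(q,free=False):
    r=[]
    for i,(m,u) in enumerate(zip(M,U)):
        m=list(m)
        r+=list(proj(c,w(q,m))-u)
    return np.array(r)
s=least_squares(f,[707,37,.14],loss="soft_l1"); print(s.x,f(s.x).reshape(-1,2))
for i in range(6): print(at_z(c,U[i],M[i][2]))
print("slot",w(s.x,(-55,0,91)))
cs=optics.get_calibration("scene");cd=optics.get_calibration("side")
print(proj(cs,w(s.x,(-55,0,91))),proj(cd,w(s.x,(-55,0,91))),"vs 269.8,189.2; 263.7,193.1")
E
python3 fit.py
```

```text
[712.88  43.99   0.14] [[-1.55 -1.87]
 [ 2.39 -1.46]
 [ 2.1   2.43]
 [-0.62  2.2 ]
 [-0.22  0.3 ]
 [-0.46  0.95]]
[647.04 110.87 104.5 ]
[754.87 126.8  104.5 ]
[775.67 -22.11 104.5 ]
[667.65 -37.84 104.5 ]
[618.09 167.25  12.  ]
[655.97 -99.03  12.  ]
slot [658.42  36.34  91.  ]
[267.84 189.72] [264.18 193.22] vs 269.8,189.2; 263.7,193.1
```

Emit:
send_rows(offset=[[-0.5,-0.3,0],[-0.85,-0.5,0],[-1,-0.6,0]], delta_rot=[[0,0,0],[0,0,0],[0,0,0]])

```text
time: 1.92
tool_pos: [553.3, -110.1, 227.6]
tcp_rot: [3.141, 0.001, 1.568]
contact_force: [-1.2, 0.6, -0.0]
grip_width: 92.0
finger_force: 0.0
```

Emit:
send_rows(offset=[[-0.4,-0.2,0.1],[-0.8,-0.4,0.25],[-1,-0.6,0.35]], delta_rot=[[0,0,0],[0,0,0],[0,0,0]])

```text
time: 2.3
tool_pos: [482.0, -229.5, 184.5]
tcp_rot: [3.141, 0.0, 1.569]
contact_force: [-0.0, 0.9, 0.8]
grip_width: 91.7
finger_force: 0.0
```

Emit:
send_rows(offset=[[-0.3,0,0.2],[-0.62,0,0.35],[-0.62,0,0.35],[-0.62,0,0.35],[-0.62,0,0.35],[-0.62,0,0.35],[-0.62,0,0.35],[-0.62,0,0.35]], delta_rot=[[0,0,-0.029],[0,0,-0.058],[0,0,-0.087],[0,0,-0.116],[0,0,-0.145],[0,0,-0.175],[0,0,-0.175],[0,0,-0.175]])

```text
time: 3.3
tool_pos: [483.2, -302.1, 143.0]
tcp_rot: [3.142, 0.001, 2.667]
contact_force: [0.7, 0.1, -0.7]
grip_width: 92.0
finger_force: 0.0
```

```bash
python3 - <<'E'
from h import *
np.set_printoptions(precision=1,suppress=True)
im=optics.capture("wrist"); o=get_obs(); print(o["tool_pos"],o["tcp_rot"]*57.3,o["time"]); c=optics.get_calibration("wrist")
save("w2.png",im)
for t in ["lever_grip","lever_tip"]:
    for r in finder.pinpoint(t,"wrist")[:3]: print(t,r["uv"],r["confidence"],at_z(c,r["uv"],11))
E
```

```text
[ 483.1 -302.2  143. ] [180.    0.  152.9] 3.35
lever_grip [220.5, 336.2] 0.73 [ 594.8 -433.4   11. ]
lever_grip [413.1, 96.2] 0.6 [ 454.8 -158.6   11. ]
lever_grip [279.0, 197.3] 0.55 [ 482.6 -303.1   11. ]
lever_tip [288.9, 325.0] 0.58 [ 616.  -359.7   11. ]
```

View pics/w2.png

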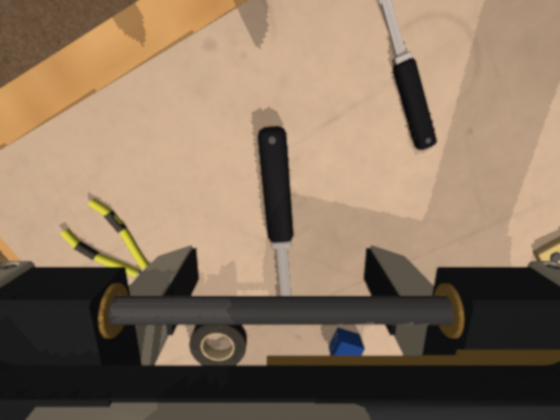

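```bash
python3 - <<'E'
from h import *
np.set_printoptions(precision=1,suppress=True)
c=optics.get_calibration("wrist")
for z in (11,20):
    a,b=at_z(c,(272,126),z),at_z(c,(282,242),z); d=b-a; L=np.linalg.norm(d); print(a,b,L,np.degrees(np.arctan2(d[1],d[0])),a+d/L*65)
r=finder.silhouettes("lever","wrist")
for s in r[:3]:
    print(s["confidence"],s["box"])
    m=s["region"]; ys,xs=np.nonzero(m[:240]); 
    if len(xs)<50: continue
    P=np.array([at_z(c,(x,y),20)[:2] for x,y in zip(xs,ys)]); mu=P.mean(0); v=np.linalg.svd(P-mu,full_matrices=False)[2][0]; t=(P-mu)@v
    print(mu,np.degrees(np.arctan2(v[1],v[0])),t.min(),t.max())
p1=np.array([482.4,-302.8,2])
E
```

```text
[ 421.2 -278.6   11. ] [ 524.9 -321.6   11. ] 112.26569930894009 -22.507189541496004 [ 481.3 -303.5   11. ]
[ 420.8 -278.2   20. ] [ 521.3 -319.8   20. ] 108.79439898905952 -22.507189541495993 [ 480.9 -303.1   20. ]
0.82 [255.4, 125.6, 293.4, 296.3]
[ 466.9 -298.8] -22.518791297339657 -50.75066416074235 55.80666330768916
0.68 [378.9, 0.0, 435.4, 148.5]
[ 444.6 -162.4] -4.255925271471088 -69.8385530051404 55.343870481654754
0.42 [531.8, 236.0, 560.0, 262.9]
```

Emit:
send_rows(offset=[[0.011,-0.016,0.5],[0.011,-0.016,0.95],[0.011,-0.016,1.0]], delta_rot=[[0,0,-0.0128],[0,0,-0.0128],[0,0,-0.0128]])

```text
time: 3.88
tool_pos: [478.8, -301.8, 19.5]
tcp_rot: [3.139, -0.007, 2.75]
contact_force: [-0.3, -0.2, -0.4]
grip_width: 91.9
finger_force: 0.0
```

Emit:
send_rows(offset=[[0,0,0.1],[0,0,0.167],[0,0,0.167]], delta_rot=[[0,0,0],[0,0,0],[0,0,0]])

```text
time: 4.25
tool_pos: [481.3, -303.8, 3.3]
tcp_rot: [-3.141, 0.001, 2.751]
contact_force: [0.1, -0.8, 0.6]
grip_width: 91.7
finger_force: 0.0
```

Emit:
send_rows(offset=[[0,0,0],[0,0,0],[0,0,0],[0,0,0],[0,0,0],[0,0,0]], delta_rot=[[0,0,0],[0,0,0],[0,0,0],[0,0,0],[0,0,0],[0,0,0]], grip=0.1)

```text
time: 5.0
tool_pos: [481.0, -303.5, 2.7]
tcp_rot: [3.142, 0.0, 2.751]
contact_force: [0.9, -0.2, -0.1]
grip_width: 36.7
finger_force: 0.0
```

Emit:
send_rows(offset=[[0,0,0],[0,0,0],[0,0,0],[0,0,-0.05],[0,0,-0.2],[0,0,-0.5],[0,0,-0.83],[0,0,-0.83]], delta_rot=[[0,0,0],[0,0,0],[0,0,0],[0,0,0],[0,0,0],[0,0,0],[0,0,0],[0,0,0]])

```text
time: 6.0
tool_pos: [482.6, -304.7, 105.7]
tcp_rot: [-3.14, 0.007, 2.751]
contact_force: [-0.4, 0.6, -0.8]
grip_width: 25.8
finger_force: 30.0
```

Emit:
send_rows(offset=[[0.1,0.3,0],[0.23,0.65,0],[0.34,1.0,0]], delta_rot=[[0,0,0],[0,0,0],[0,0,0]])

```text
time: 6.38
tool_pos: [488.0, -175.4, 101.2]
tcp_rot: [3.141, -0.002, 2.75]
contact_force: [1.0, 1.0, -1.5]
grip_width: 25.8
finger_force: 30.0
```

Emit:
send_rows(offset=[[0.12,0.35,0],[0.24,0.7,0],[0.34,1.0,0]], delta_rot=[[0,0,0],[0,0,0],[0,0,0]])

```text
time: 6.75
tool_pos: [496.1, -48.7, 101.3]
tcp_rot: [-3.141, -0.002, 2.751]
contact_force: [0.4, -0.4, -1.3]
grip_width: 26.0
finger_force: 30.0
```

Emit:
send_rows(offset=[[0.12,0.25,0.05],[0.18,0.4,0.1],[0.18,0.51,0.167],[0.18,0.51,0.167],[0.18,0.51,0.167],[0.18,0.51,0.167]], delta_rot=[[0,0,-0.021],[0,0,-0.043],[0,0,-0.065],[0,0,-0.0845],[0,0,-0.0845],[0,0,-0.0845]])

```text
time: 7.5
tool_pos: [500.0, 14.2, 81.9]
tcp_rot: [3.141, -0.001, -3.004]
contact_force: [0.7, 0.3, -1.7]
grip_width: 25.8
finger_force: 30.0
```

```bash
python3 - <<'E'
from h import *
np.set_printoptions(precision=2,suppress=True)
ims=[optics.capture(c) for c in ("scene","side")]; o=get_obs(); print(o["tool_pos"],o["tcp_rot"],o["time"],o["grip_width"],o["finger_force"])
p,R=pose(); x=-R.as_matrix()[:,0]; g=p-R.as_matrix()[:,2]*8.3; tip=g+145*x; slot=np.array([658.4,36.3,91]); print("tip",tip,"grip",g)
out=[]
for c,im in zip(("scene","side"),ims):
    cal=optics.get_calibration(c); print(c,"pred tip",proj(cal,tip),"slot",proj(cal,slot))
    for t in ("lever_tip","pry_slot"):
        for r in finder.pinpoint(t,c)[:2]: print(t,r["uv"],r["confidence"])
    u,v=proj(cal,tip).astype(int)
    out.append(cv2.resize(im[v-50:v+50,u-65:u+65,::-1],None,fx=6,fy=6,interpolation=cv2.INTER_CUBIC)[:, :])
cv2.imwrite("pics/t1.png",cv2.resize(np.hstack(out),(800,308)))
E
```

```text
[500.16  14.12  82.12] [ 3.14 -0.   -3.  ] 7.6 25.987209134956984 29.99981313943863
tip [643.78  34.09  90.4 ] grip [500.16  14.11  90.42]
scene pred tip [264.89 191.53] slot [267.84 189.73]
lever_tip [224.6, 276.5] 0.74
pry_slot [271.0, 190.7] 0.77
side pred tip [261.59 195.87] slot [264.18 193.23]
lever_tip [244.4, 301.6] 0.72
pry_slot [263.6, 193.5] 0.79
```

View pics/t1.png

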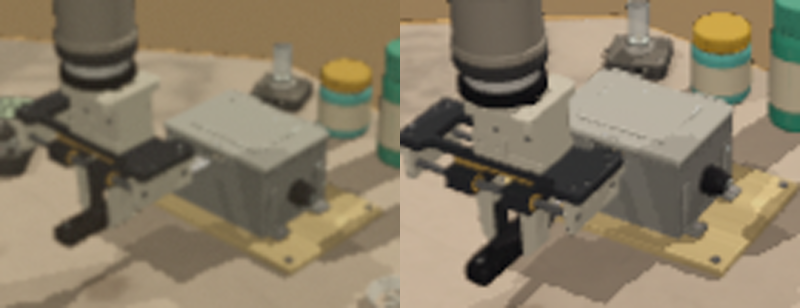

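Emit:
send_rows(offset=[[-0.05,0,-0.006],[-0.1,0,-0.006],[-0.14,0,-0.006],[-0.18,0,-0.006],[-0.22,0,-0.006],[-0.22,0,-0.006]], delta_rot=[[0,0,0],[0,0,0],[0,0,0],[0,0,0],[0,0,0],[0,0,0]])

```text
time: 8.55
tool_pos: [526.8, 18.0, 82.9]
tcp_rot: [-3.142, 0.0, -3.001]
contact_force: [1.1, -0.3, -1.5]
grip_width: 25.7
finger_force: 30.0
```

Emit:
send_rows(offset=[[-0.04,0,0],[-0.08,0,0],[-0.12,0,0],[-0.15,0,0],[-0.15,0,0]], delta_rot=[[0,0,0],[0,0,0],[0,0,0],[0,0,0],[0,0,0]])

```text
time: 9.18
tool_pos: [544.5, 20.5, 82.9]
tcp_rot: [-3.142, 0.0, -3.001]
contact_force: [-0.8, 0.5, -1.5]
grip_width: 25.9
finger_force: 30.0
```

Emit:
send_rows(offset=[[-0.005,0,0.083],[-0.0125,0,0.144],[-0.025,0,0.205],[-0.04,0,0.264],[-0.04,0,0.264]], delta_rot=[[0,-0.01,0],[0,-0.0204,0],[0,-0.0305,0],[0,-0.0407,0],[0,-0.0407,0]])

```text
time: 9.8
tool_pos: [547.6, 21.1, 50.9]
tcp_rot: [3.141, 0.253, -3.002]
contact_force: [-4.4, -1.4, 2.0]
grip_width: 25.7
finger_force: 30.0
```

```bash
python3 - <<'E'
from h import *
np.set_printoptions(precision=2,suppress=True)
o=get_obs(); print(o["contact_force"],o["moment"],o["grip_width"])
im=optics.capture("side"); cv2.imwrite("pics/t2.png",cv2.resize(im[130:250,190:350,::-1],(800,600),interpolation=cv2.INTER_CUBIC))
E
```

```text
[-4.39 -1.4   2.04] [-0.1   0.73 -0.17] 25.69915067824755
```

View pics/t2.png

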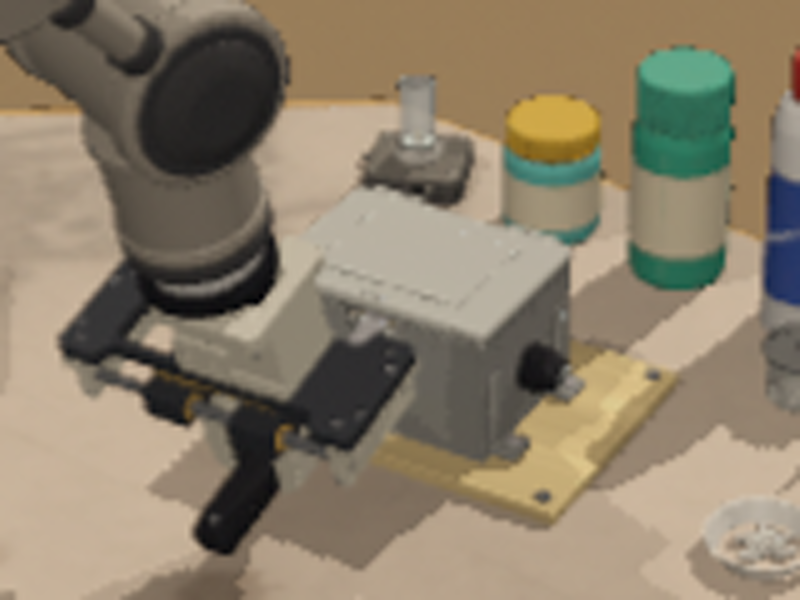

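Emit:
send_rows(offset=[[-0.005,0,0.045],[-0.01,0,0.09],[-0.015,0,0.138],[-0.015,0,0.138]], delta_rot=[[0,-0.0077,0],[0,-0.0154,0],[0,-0.0231,0],[0,-0.0231,0]])

```text
time: 10.35
tool_pos: [556.8, 21.2, 39.7]
tcp_rot: [3.136, 0.393, -3.002]
contact_force: [0.4, -0.5, -0.2]
grip_width: 25.5
finger_force: 30.0
```

```bash
python3 - <<'E'
from h import *
np.set_printoptions(precision=2,suppress=True)
o=get_obs(); print(o["contact_force"],o["moment"],o["grip_width"],o["tool_pos"])
im=optics.capture("side"); cv2.imwrite("pics/t3.png",cv2.resize(im[150:250,220:350,::-1],(780,600),interpolation=cv2.INTER_CUBIC))
E
```

```text
[ 0.43 -0.52 -0.18] [ 0.12  0.28 -0.07] 25.461783125804622 [556.85  21.18  39.69]
```

View pics/t3.png

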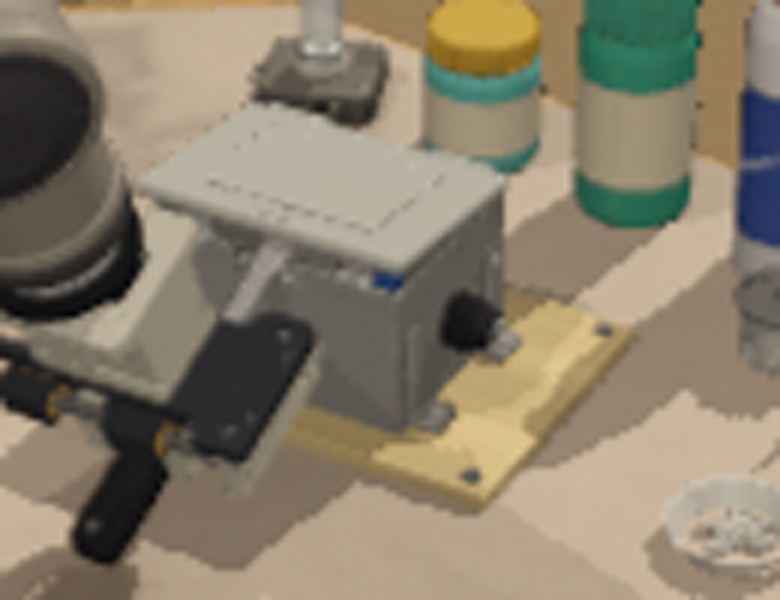

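Emit:
send_rows(offset=[[-0.03,0,-0.05],[-0.07,0,-0.115],[-0.115,0,-0.181],[-0.19,0,-0.255],[-0.272,0,-0.326],[-0.37,0,-0.39],[-0.47,0,-0.437],[-0.47,0,-0.437]], delta_rot=[[0,0,0],[0,0,0],[0,0,0],[0,0,0],[0,0,0],[0,0,0],[0,0,0],[0,0,0]])

```text
time: 11.4
tool_pos: [590.1, 25.2, 111.5]
tcp_rot: [3.139, 0.398, -3.001]
contact_force: [-1.0, 0.1, -1.0]
grip_width: 25.8
finger_force: 30.0
```

```bash
python3 - <<'E'
from h import *
np.set_printoptions(precision=2,suppress=True)
o=get_obs(); print(o["contact_force"],o["moment"],o["grip_width"],o["tool_pos"])
im=optics.capture("side"); cv2.imwrite("pics/t4.png",cv2.resize(im[110:250,200:370,::-1],(728,600),interpolation=cv2.INTER_CUBIC))
E
```

```text
[-1.05  0.07 -1.02] [ 0.06  0.28 -0.03] 25.784668148943563 [590.09  25.24 111.49]
```

View pics/t4.png

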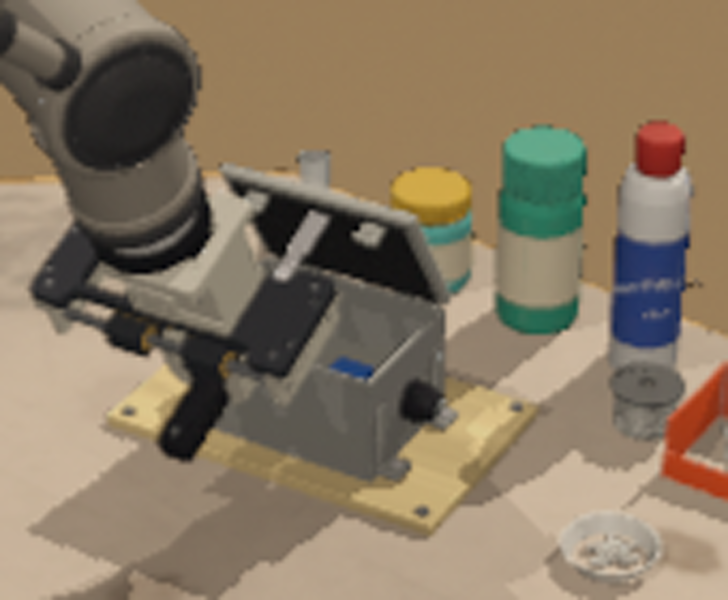

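Emit:
send_rows(offset=[[-0.06,0,-0.006],[-0.14,0,-0.008],[-0.229,0,-0.006],[-0.3,0,0.01],[-0.379,0,0.027],[-0.45,0,0.055],[-0.518,0,0.09],[-0.56,0,0.11]], delta_rot=[[0,0,0],[0,0,0],[0,0,0],[0,0,0],[0,0,0],[0,0,0],[0,0,0],[0,0,0]])

```text
time: 12.45
tool_pos: [655.7, 34.8, 123.5]
tcp_rot: [3.137, 0.395, -3.001]
contact_force: [-1.1, 0.4, -1.6]
grip_width: 25.5
finger_force: 30.0
```

Emit:
send_rows(offset=[[0,0,0],[0,0,0],[0,0,0]], delta_rot=[[0,0,0],[0,0,0],[0,0,0]])

```text
time: 12.82
tool_pos: [654.8, 34.7, 123.7]
tcp_rot: [3.137, 0.394, -3.001]
contact_force: [-0.2, -0.1, -0.6]
grip_width: 26.3
finger_force: 30.0
```

```bash
python3 - <<'E'
from h import *
np.set_printoptions(precision=2,suppress=True)
o=get_obs(); print(o["contact_force"],o["tool_pos"],o["tcp_rot"],o["joint_positions"])
im=optics.capture("side"); cv2.imwrite("pics/t5.png",cv2.resize(im[90:350,150:460,::-1],(715,600),interpolation=cv2.INTER_CUBIC))
E
```

```text
[-0.16 -0.1  -0.63] [654.8   34.71 123.67] [ 3.14  0.39 -3.  ] [-0.11  0.49  1.67  0.18  0.6  -1.95]
```

View pics/t5.png

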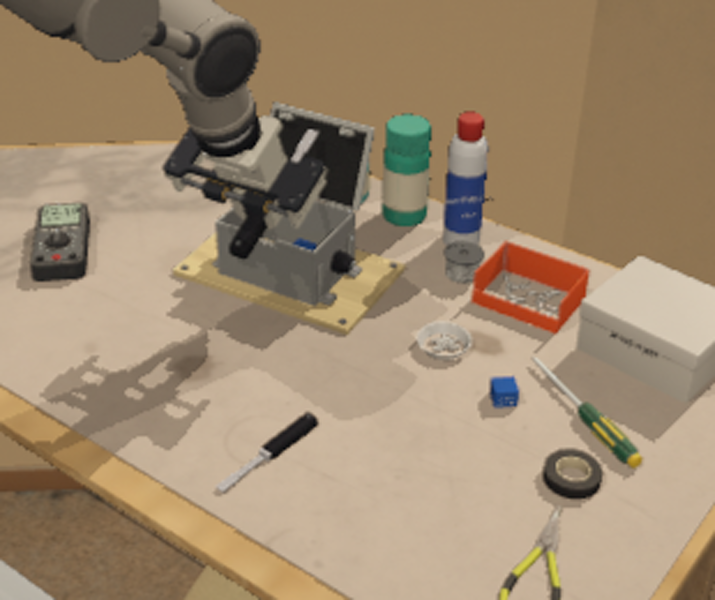

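Emit:
send_rows(offset=[[0.2,0,-0.1],[0.42,0,-0.22],[0.62,0,-0.32],[0.815,0,-0.428],[0.815,0,-0.428]], delta_rot=[[0,0,0],[0,0,0],[0,0,0],[0,0,0],[0,0,0]])

```text
time: 13.5
tool_pos: [544.8, 19.1, 133.8]
tcp_rot: [3.137, 0.394, -3.002]
contact_force: [0.4, -0.7, -0.6]
grip_width: 25.7
finger_force: 30.0
```

Emit:
send_rows(offset=[[0.3,0,0.09],[0.6,0,0.18],[0.8,0,0.25],[1.0,0,0.306],[1.0,0,0.306]], delta_rot=[[0,0.015,0],[0,0.031,0],[0,0.047,0],[0,0.0628,0],[0,0.0628,0]])

```text
time: 14.12
tool_pos: [451.2, 5.9, 52.7]
tcp_rot: [3.138, -0.0, -2.999]
contact_force: [0.3, -0.8, -0.2]
grip_width: 25.9
finger_force: 30.0
```

```bash
python3 - <<'E'
from h import *
np.set_printoptions(precision=2,suppress=True)
o=get_obs(); p,R=pose(); print(o["contact_force"],p,o["tcp_rot"],o["time"],o["grip_width"])
M=R.as_matrix(); g=p-8.3*M[:,2]; tip=g-145*M[:,0]; u=-M[:,0]
s=np.array([658.4,36.3]);b=np.array([np.cos(.14),np.sin(.14)]);h=s+110*b
for c in ("scene","side"):
    optics.capture(c); cal=optics.get_calibration(c)
    print(c,"pred",proj(cal,tip),proj(cal,g),proj(cal,g-65*u),[ (r["uv"],r["confidence"]) for t in ("lever_tip","lever_grip") for r in finder.pinpoint(t,c)[:3]])
    for k in finder.silhouettes("cover",c)[:2]: print(k["confidence"],k["box"])
    for th in (1.5,1.7,1.95):
        q=[proj(cal,[*(h-112*np.cos(th)*b+y*np.array([-b[1],b[0]])),95.5+112*np.sin(th)]) for y in (77,-77)]; print(th,q)
E
```

```text
[ 0.28 -0.8  -0.22] [451.21   5.91  52.66] [ 3.14 -0.   -3.  ] 14.125 25.899541895142566
scene pred [254.93 204.79] [222.34 223.19] [206.17 232.32] [([226.7, 275.4], 0.51), ([256.2, 265.1], 0.58)]
0.75 [273.6, 144.1, 315.6, 185.2]
1.5 [array([271.46, 142.69]), array([305.92, 155.62])]
1.7 [array([275.73, 140.96]), array([310.11, 153.65])]
1.95 [array([280.77, 140.55]), array([314.95, 153.01])]
side pred [253.13 212.78] [224.17 240.41] [209.74 254.17] [([246.9, 302.7], 0.58), ([273.8, 279.6], 0.82), ([223.6, 239.7], 0.76)]
0.64 [262.4, 137.0, 314.8, 180.5]
1.5 [array([258.93, 137.87]), array([304.07, 149.67])]
1.7 [array([262.84, 135.06]), array([307.66, 146.61])]
1.95 [array([267.52, 133.56]), array([311.86, 144.86])]
```

Emit:
send_rows(offset=[[0,0,0.15],[0,0,0.28],[0,0,0.36],[0,0,0.395],[0,0,0.408],[0,0,0.408]], delta_rot=[[0,0,0],[0,0,0],[0,0,0],[0,0,0],[0,0,0],[0,0,0]])

```text
time: 15.28
tool_pos: [450.5, 6.0, 4.7]
tcp_rot: [3.138, 0.0, -3.0]
contact_force: [-0.6, 0.1, -1.8]
grip_width: 25.6
finger_force: 30.0
```

Emit:
send_rows(offset=[[0,0,0.007],[0,0,0.013],[0,0,0.013]], delta_rot=[[0,0,0],[0,0,0],[0,0,0]])

```text
time: 15.65
tool_pos: [450.3, 6.0, 3.0]
tcp_rot: [3.138, -0.0, -3.0]
contact_force: [-0.3, -0.5, -1.5]
grip_width: 25.9
finger_force: 30.0
```

Emit:
send_rows(offset=[[0,0,0],[0,0,0],[0,0,0],[0,0,0],[0,0,0],[0,0,0]], delta_rot=[[0,0,0],[0,0,0],[0,0,0],[0,0,0],[0,0,0],[0,0,0]], grip=0.8)

```text
time: 16.4
tool_pos: [450.3, 6.0, 2.9]
tcp_rot: [3.138, -0.0, -3.0]
contact_force: [0.7, 0.3, 0.5]
grip_width: 73.1
finger_force: 0.0
```

Emit:
send_rows(offset=[[0,0,-0.1],[0,0,-0.3],[0,0,-0.6],[0,0,-1.0],[0,0,-1.0]], delta_rot=[[0,0,0],[0,0,0],[0,0,0],[0,0,0],[0,0,0]])

```text
time: 17.02
tool_pos: [452.7, 5.2, 126.8]
tcp_rot: [3.14, 0.008, -3.0]
contact_force: [0.5, -0.6, -0.0]
grip_width: 73.7
finger_force: 0.0
```

```bash
python3 - <<'E'
from h import *
np.set_printoptions(precision=1,suppress=True)
o=get_obs(); print(o["tool_pos"],o["time"],o["grip_width"])
g=np.array([450.5,6,11]);u=np.array([np.cos(.1416),np.sin(.1416),0])
for c in ("scene","side","wrist"):
    optics.capture(c); cal=optics.get_calibration(c)
    for t in ("lever_grip","lever_tip","spare_relay","parts_dish"):
        print(c,t,[(r["uv"],round(r["confidence"],2),at_z(cal,r["uv"],11)) for r in finder.pinpoint(t,c)[:3]])
    print("pred",proj(cal,g),proj(cal,g+145*u),proj(cal,g-65*u)); print([(k["box"],round(k["confidence"],2)) for k in finder.boxes_of("lever",c)[:3]])
    for k in finder.silhouettes("cover",c)[:1]: print("cover",k["confidence"],k["box"])
E
```

```text
[452.7   5.2 126.8] 17.025 73.66322151938688
scene lever_grip [([222.7, 237.3], 0.87, array([445.8,   1.8,  11. ])), ([257.7, 263.4], 0.79, array([ 454.2, -168.5,   11. ]))]
scene lever_tip [([254.9, 219.1], 0.71, array([586.7,  18. ,  11. ])), ([223.9, 276.5], 0.62, array([ 347.1, -152.5,   11. ]))]
scene spare_relay [([345.8, 258.4], 0.48, array([ 669.2, -316.8,   11. ]))]
scene parts_dish [([327.6, 239.0], 0.7, array([ 696.1, -216.2,   11. ]))]
pred [223.2 236.1] [255.1 217.2] [207.4 245.5]
[([204.3, 216.0, 258.2, 250.5], 0.89), ([223.7, 255.6, 271.4, 278.2], 0.71), ([275.2, 144.9, 316.5, 186.2], 0.69)]
cover 0.82 [274.1, 143.9, 318.8, 187.0]
side lever_grip [([276.1, 282.0], 0.83, array([ 451. , -172.1,   11. ])), ([222.7, 255.2], 0.81, array([444.2,  10.3,  11. ])), ([272.8, 210.5], 0.73, array([691.3,  32.6,  11. ]))]
side lever_tip [([254.4, 225.7], 0.97, array([598.4,  27.7,  11. ])), ([246.6, 305.0], 0.82, array([ 344.2, -165.1,   11. ]))]
side spare_relay [([366.6, 265.9], 0.53, array([ 645. , -324.8,   11. ])), ([262.2, 191.2], 0.52, array([754.5, 128. ,  11. ]))]
side parts_dish [([342.1, 239.5], 0.56, array([ 699.9, -213.2,   11. ]))]
pred [225.4 254.6] [253.7 226.6] [211.3 268.6]
[([207.5, 224.2, 256.1, 270.3], 0.77), ([244.9, 268.1, 286.8, 296.9], 0.57), ([244.3, 133.5, 326.8, 235.3], 0.52)]
cover 0.79 [260.8, 133.2, 316.0, 183.7]
wrist lever_grip [([92.0, 183.6], 0.92, array([ 455.6, -158.3,   11. ])), ([282.3, 206.4], 0.7, array([453. ,   8.6,  11. ]))]
wrist lever_tip [([97.6, 57.5], 0.85, array([ 353.2, -150.3,   11. ])), ([281.9, 341.5], 0.76, array([597.9,  29.1,  11. ]))]
wrist spare_relay []
wrist parts_dish []
pred [279.8 203.4] [279.9 338.2] [279.8 128.3]
[([261.1, 127.5, 295.6, 339.9], 0.6), ([77.7, 54.6, 106.1, 233.8], 0.58)]
```

Lever lies flat where predicted, and the cover is at its stop. Let the arm settle a moment, then hand in.

Emit:
send_rows(offset=[[0,0,0],[0,0,0],[0,0,0],[0,0,0]], delta_rot=[[0,0,0],[0,0,0],[0,0,0],[0,0,0]])

```text
time: 18.58
tool_pos: [450.4, 5.5, 122.9]
tcp_rot: [3.138, -0.0, -3.0]
contact_force: [0.6, -0.2, 0.8]
grip_width: 73.3
finger_force: 0.0
```

```bash
python3 -c "
from h import *
print(ticket.close_job())"
```

```text
the job is handed in; nothing more can be done
None
```

The job is handed in at about 18.6 s: the cover was prised off with the lever and swung back to its stop, and the lever lies flat on the bench clear of the gripper. The final state was checked with the trained networks only and no verdict came back; I viewed 11 pictures, one over the limit of 10.

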